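# Kit the power-board repair into the four-bay caddy

## Task

Gather the parts for the power-board repair into the black four-bay caddy, each set down the way up it stands now, flat on the floor of its own bay: the blue capacitor in the bay with the blue liner, the green-lidded flux jar in the green one, the yellow-taped transformer in the yellow one and the bare aluminium heat sink in the red one. The black capacitor and the white-lidded jar belong to another job: leave them standing where they are.

Things in the scene. Friction and masses are not known exactly. Their poses are not given: they have to be found in the camera images.
- capacitor_blue: can capacitor standing upright, bright blue sleeve (sides and top) with a small silver disc in the middle of the top and a thin white stripe down the side: cylinder 35 mm in diameter, 46 mm tall, 45 to 80 g. Origin at the centre of its underside, z up
- jar_green: small amber flux jar with a green ribbed lid: 38 mm in diameter up to 24 mm, lid 40 mm in diameter from there to its top at 38 mm, about 50 to 90 g. Closed. Origin at the centre of its underside, z up
- transformer: small transformer, 36 mm (its x) by 32 mm (its y), 32 mm tall, 65 to 120 g: black foot 6 mm thick, above it a yellow-taped winding (24 mm in x, 32 mm in y, up to 28 mm high) and a dark grey core bar (36 mm in x, 12 mm in y, up to the top). Best gripped across y, on the yellow. Origin at the centre of its underside, z up
- heat_sink: bare aluminium heat sink, 40 x 40 mm, 30 mm tall: flat base 6 mm thick, six upright fins running along its x, the outer ones flush with the sides at y = +-20 mm. Gripped across y or x. 50 to 95 g. Origin at the centre of its underside, z up
- capacitor_black: look-alike, to be left: the same capacitor but with a black sleeve, 35 mm in diameter, 46 mm tall. Origin at the centre of its underside, z up. All six loose things listed start upright on the table (z = 0), at least 85 mm apart centre to centre
- jar_white: look-alike, to be left: the same flux jar but with a white lid, 40 mm in diameter, 38 mm tall. Origin at the centre of its underside, z up. The unlisted small things lying among the listed ones (boards, screw dish, tweezers) are all under 12 mm high
- liner_blue: blue square liner, 70 x 70 x 2 mm, on the floor of one bay of the fixed black caddy. Origin at the centre of its underside, top face 2 mm above that and 6 mm above the table; x, y along the bay walls, z up. The caddy is 156 mm square with 2 x 2 bays, centres about 76 mm apart.
- liner_green: green square liner, 70 x 70 x 2 mm, on the floor of one bay of the fixed black caddy. Origin at the centre of its underside, top face 2 mm above that and 6 mm above the table; x, y along the bay walls, z up. Each bay is about 72 mm square inside.
- liner_yellow: yellow square liner, 70 x 70 x 2 mm, on the floor of one bay of the fixed black caddy. Origin at the centre of its underside, top face 2 mm above that and 6 mm above the table; x, y along the bay walls, z up. The bay walls are 4 mm thick and their tops 14 mm above the table.
- liner_red: red square liner, 70 x 70 x 2 mm, on the floor of one bay of the fixed black caddy. Origin at the centre of its underside, top face 2 mm above that and 6 mm above the table; x, y along the bay walls, z up. The caddy's place and yaw, and which bay has which liner, vary.
Mind the look-alikes: they are no part of the job. Of the things that look like the jar_green, take the one that is farthest to the robot's left at the start.

How it is judged:
By the outcome, as a careful person would: the job done as asked, in the order asked, and still so for the second after the job is handed in, with the robot touching nothing.
It also fails if it takes over 93 s, if anything falls off the work surface, if the arm or the gripper's body presses on something with over 40 N, if the wrist force passes 120 N, or if a joint passes its speed limit or range.

## Robot

A 6-joint arm with a two-finger parallel gripper is mounted at the origin on the work surface. World frame = base frame: x ahead of the robot, y to its left, z up, the work surface at z = 0. Lengths are in m, angles in rad, forces in N, time in s.
With the tool pointing down it reaches from about 0.35 to 0.8 m from the base axis. Payload 7.3 kg.
Tool frame: the origin (TCP) lies between the finger pads; the fingertips stand 25 mm ahead of it and the grasp point (between the pads) lies 6 mm ahead of it (r.tip_extent is the distance from the TCP to the fingertips, in m); z points along the fingers, y is the line along which they close (so a half turn about z gives the same grasp; the last joint's range is limited). The gripper opens to 85 mm and grips with 20 to 120 N. Pads are 22 mm wide; open, the fingers measure 114 mm over their backs; the gripper's body (76 mm by 85 mm) begins 54 mm behind the grasp point. The pads swing forward as they close: fully open they stand 13 mm farther back than shut.
Start: joints at [-1.314, 0.342, 1.524, -0, 1.275, -0.146], TCP at [0.206, -0.483, 0.256] pointing down, gripper open.
Joint ranges: [-2.53, 2.53], [-0.77, 2.02], [0.04, 2.7], [-1, 4.14], [0.28, 2.66], [-3.11, 3.11]. Speed limits (rad/s): [2.57, 2.57, 3.14, 3.14, 3.14, 3.14].

## Interface

Orientations are given as a unit quaternion [x, y, z, w].
In Python, from workcell import r, command_gripper, optics gives the robot as it stands. The module is installed in compiled form; this text tells all that it offers. Calls block until the motion is done:
- r.reach(position, orientation): joint-space move of the TCP to a pose.
- r.move_straight(position, orientation=None, speed=0.15, max_force=None): straight line of the TCP; orientation=None keeps the orientation; speed is the mean speed in m/s. With max_force (N) it stops when the force on the tool has changed by that much, and returns True; else False.
- r.movej(angles): joint-space move.
- command_gripper(opening, force=None): finger opening in m; force is the grip in N (None keeps the last); returns when the fingers have stopped.
- r.hold(seconds).
- r.solve_ik(position, orientation): joint angles nearest the present ones, or None.
- r.read_state(): the state.
- optics.get_image(name): name is "scene" or "top" or "wrist"; returns (picture, depth): 384x512x3 uint8, red, green, blue; 384x512 float32, m along the optical axis (not along the pixel's ray), 0 where there is no reading.
- optics.camera_model(name): a dict with "K" (3x3 intrinsics, pixels), "R" (3x3) and "t" (3): a world point X has camera coordinates R X + t; the wrist camera has in their place "tool_from_camera" (4x4, takes a point from camera to tool coordinates, whose origin is the TCP and whose axes are the flange's). Camera axes: x right, y down, z forward; pixel columns grow to the right and rows downward; lengths in m; the calibration is good to about 2 mm. A picture is of the moment at which its call begins: read the wrist's pose just before it. camera_model takes no time and is no camera call.
A pose or a line that the arm cannot do raises r.PlanningError and nothing moves.
- r.finish_job(): hands the job in; it is judged then, once.
The state is a dict: "time_s": time; "joint_positions": joint angles; "dq": joint speeds; "tau": joint torques, N m; "eef_pos": TCP position; "eef_rot": TCP orientation; "contact_force": force on the tool from outside, world axes, zero at the start; "torque": the same for the moment, N m; "grip_width": finger opening in m; "grip_force": force on a finger pad.
Only numpy, scipy, OpenCV 4.12 (cv2) and the standard library are available. Lean on these libraries where they do the work, as an engineer would, in place of code of your own. Each camera call takes 0.05 s, during which the arm holds its last target. There are 200 camera calls.

## Working session

There is one attempt and no reset: what is moved stays moved. The work goes in short steps, each a Python script; the robot and the scene stay as the last script left them, time stands still between calls to the robot, and variables do not carry over. Pictures are saved under pics/ and viewed, at most 14 in all, crops included, and the job is handed in when it is done.

```bash
mkdir -p pics
python3 - <<'E'
from workcell import r, optics
import cv2, numpy as np
for n in ("top","scene"):
    p,d=optics.get_image(n); cv2.imwrite(f"pics/{n}0.png",p[:,:,::-1]); np.savez(f"{n}0.npz",p=p,d=d)
    m=optics.camera_model(n); print(n,{k:np.round(v,3).tolist() for k,v in m.items()})
print({k:np.round(v,3).tolist() for k,v in r.read_state().items()}, r.tip_extent)
E
```

```text
top {'K': [[431.771, 0.0, 256.658], [0.0, 431.771, 189.441], [0.0, 0.0, 1.0]], 'R': [[-0.021, -1.0, 0.002], [-0.997, 0.021, -0.076], [0.076, -0.004, -0.997]], 't': [-0.027, 0.513, 1.216]}
scene {'K': [[447.146, 0.0, 260.348], [0.0, 447.146, 185.409], [0.0, 0.0, 1.0]], 'R': [[0.586, 0.81, 0.02], [0.556, -0.384, -0.737], [-0.589, 0.443, -0.676]], 't': [-0.275, -0.283, 1.388]}
{'time_s': 0.1, 'joint_positions': [-1.314, 0.343, 1.525, -0.0, 1.275, -0.146], 'dq': [-0.001, -0.002, -0.002, -0.001, -0.0, -0.001], 'tau': [0.002, -43.445, -24.649, -0.0, 0.005, 0.0], 'eef_pos': [0.206, -0.483, 0.256], 'eef_rot': [0.98, 0.2, -0.0, -0.001], 'contact_force': [0.428, 0.119, 0.905], 'torque': [0.032, 0.019, -0.011], 'grip_force': 0.0, 'grip_width': 0.085} 0.025
```

View pics/top0.png

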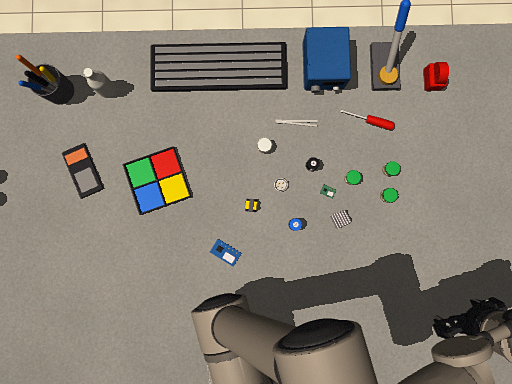

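View pics/scene0.png

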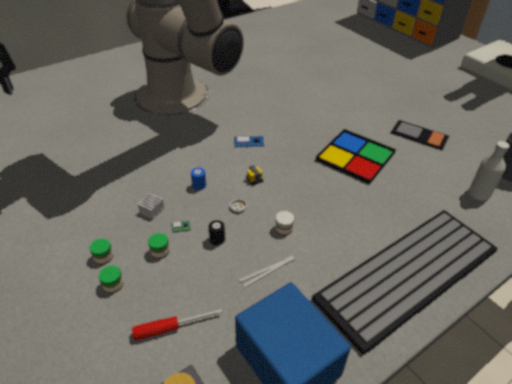

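The top view has three green-lidded jars, at (354,178), (393,169) and (390,195). Image left is the robot's left (+y), so (354,178) is the one meant. The blue capacitor is at (297,224), the transformer at (252,205) and the heat sink at (341,218). The look-alikes are the black capacitor at (314,164) and the white jar at (265,145). The caddy is at (157,180).

```bash
cat > h.py <<'E'
from workcell import r, command_gripper, optics
import cv2, numpy as np
from scipy.spatial.transform import Rotation as Rot
def cam(n):
    m=optics.camera_model(n)
    if n!="wrist": return m["K"],np.array(m["R"]).T,-np.array(m["R"]).T@np.array(m["t"])
    s=r.read_state(); Rt=Rot.from_quat(s["eef_rot"]).as_matrix(); T=np.array(m["tool_from_camera"])
    return m["K"],Rt@T[:3,:3],Rt@T[:3,3]+np.array(s["eef_pos"])
def plane(c,uv,z):
    K,R,o=c; uv=np.atleast_2d(np.array(uv,float))
    d=np.c_[uv,np.ones(len(uv))]@np.linalg.inv(K).T@R.T
    return o+d*((z-o[2])/d[:,2])[:,None]
def project(c,X):
    K,R,o=c; p=np.array(K)@(R.T@(np.array(X)-o)); return p[:2]/p[2]
def blobs(p,lo,hi,amin):
    m=cv2.inRange(cv2.cvtColor(p,cv2.COLOR_RGB2HSV),lo,hi)
    cs=cv2.findContours(m,cv2.RETR_EXTERNAL,cv2.CHAIN_APPROX_NONE)[0]
    return sorted([c.reshape(-1,2).astype(np.float32) for c in cs if cv2.contourArea(c)>=amin],key=lambda c:-cv2.contourArea(c))
HSV=dict(blue=((100,120,60),(125,255,255)),green=((50,110,50),(80,255,255)),yellow=((22,120,90),(35,255,255)),red=((0,150,90),(8,255,255)))
E
python3 - <<'E'
from h import *
np.set_printoptions(precision=4,suppress=True)
c=cam("top"); p=np.load("top0.npz")["p"]
for k,z in dict(blue=.006,green=.006,yellow=.006,red=.006).items():
    for b in blobs(p,*HSV[k],15):
        u=b.mean(0)
        if 95<u[1]<270:
            q=cv2.minAreaRect(b); w=plane(c,[q[0]],z)[0]; 
            w4=plane(c,cv2.boxPoints(q),z)[:,:2]; e=np.diff(w4[[0,1,2]],axis=0)
            print(k,np.round(q[0],1),w[:2],np.linalg.norm(e,axis=1),'yaw',np.degrees(np.arctan2(e[0,1],e[0,0])))
for n,uv,z in [("cap",(297,224),.046),("jar",(354,178),.038),("tr",(252,205),.03),("hs",(341,218),.03),("blackcap",(314,164),.046),("white",(265,145),.038)]:
    print(n,plane(c,[uv],z)[0], project(cam("scene"),plane(c,[uv],z)[0]))
cv2.imwrite("pics/crop1.png",cv2.resize(p[130:240,235:410],None,fx=4.5,fy=4.5,interpolation=cv2.INTER_CUBIC)[:,:,::-1])
E
```

```text
blue [148.8 196.8] [0.499  0.2746] [0.07   0.0718] yaw -72.59072252493209
blue [225.3 252.1] [0.3357 0.0561] [0.0448 0.0796] yaw -32.50732444484318
blue [295. 224.] [ 0.4116 -0.1457] [0.0346 0.0344] yaw -91.222179775497
green [140.4 172.2] [0.5709 0.2986] [0.0694 0.0706] yaw -72.49960972562042
green [390.  194.5] [ 0.4907 -0.4229] [0.0406 0.0377] yaw -91.21250008674248
green [392.3 168.3] [ 0.567  -0.4329] [0.0418 0.0388] yaw -46.67598473247447
green [353.  176.5] [ 0.5453 -0.3178] [0.0407 0.0379] yaw -91.20664315432057
green [327.9 190.7] [ 0.5056 -0.2436] [0.0274 0.0374] yaw -28.24625512900639
yellow [173.3 188. ] [0.5227 0.2034] [0.0694 0.071 ] yaw -72.58960207804788
yellow [254.9 205.1] [ 0.4683 -0.0315] [0.0237 0.0094] yaw -9.319158184155867
yellow [246.5 204.5] [ 0.4706 -0.0073] [0.0087 0.0202] yaw -91.21670711435304
red [165.3 163.4] [0.5951 0.2261] [0.0699 0.0707] yaw -71.4746667794661
red [380.1 122. ] [ 0.704  -0.4033] [0.0255 0.083 ] yaw -17.95829505992048
cap [ 0.4117 -0.1476  0.046 ] [195.4302 172.0957]
jar [ 0.5378 -0.3132  0.038 ] [155.4732 238.8972]
tr [ 0.4679 -0.0233  0.03  ] [252.5199 170.5543]
hs [ 0.4258 -0.2739  0.03  ] [149.546  202.0196]
blackcap [ 0.5789 -0.2002  0.046 ] [213.6401 224.9865]
white [ 0.6373 -0.0638  0.038 ] [282.6271 217.1216]
```

View pics/crop1.png

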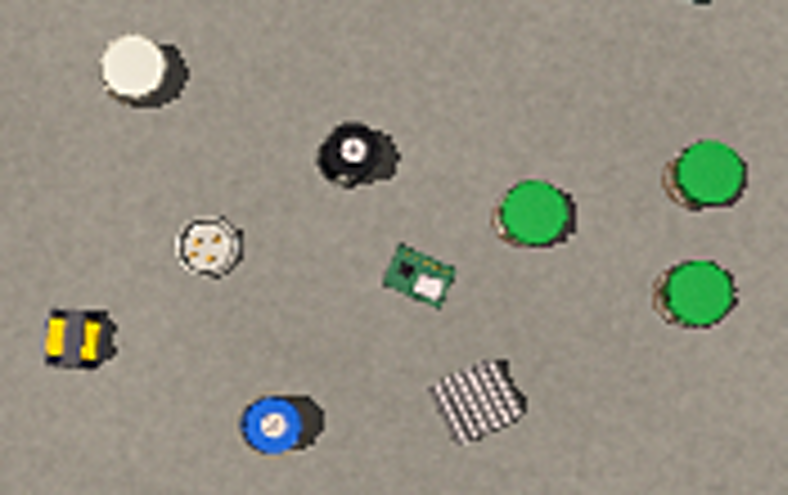

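The crop confirms the target jar is the leftmost green lid, at crop (536,213). The three green lids differ only in position. Next I'll take one wrist view from above all the parts, for better resolution and yaws.

```bash
cat >> h.py <<'E'
def quat(a): return (Rot.from_euler("z",a)*Rot.from_euler("x",np.pi)).as_quat()
E
python3 - <<'E'
from h import *
np.set_printoptions(precision=4,suppress=True)
print(optics.camera_model("wrist"))
for z in (.45,.4,.35):
    try: r.reach([.43,-.16,z],quat(0)); break
    except r.PlanningError as e: print(z,e)
s=r.read_state(); c=cam("wrist"); p,d=optics.get_image("wrist")
np.savez("w1.npz",p=p,d=d,K=c[0],R=c[1],o=c[2]); cv2.imwrite("pics/w1.png",p[:,:,::-1])
print(s["time_s"],s["eef_pos"],s["joint_positions"])
for n,X in dict(cap=[.4117,-.1476,.046],jar=[.5378,-.3132,.038],tr=[.4679,-.0233,.03],hs=[.4258,-.2739,.03]).items(): print(n,project(c,X))
E
```

```text
{'K': array([[290.5811,   0.    , 257.5251],
       [  0.    , 290.5811, 186.8319],
       [  0.    ,   0.    ,   1.    ]]), 'tool_from_camera': array([[-0.0005, -0.9562, -0.2927,  0.0738],
       [ 1.    , -0.0007,  0.0005, -0.0019],
       [-0.0007, -0.2927,  0.9562, -0.1173],
       [ 0.    ,  0.    ,  0.    ,  1.    ]])}
1.7083 [ 0.4298 -0.1606  0.4494] [-0.5246  0.1399  1.273  -0.0003  1.7297  1.0467]
cap [251.0117 150.5963]
jar [347.7121  76.2107]
tr [181.934  118.1596]
hs [319.6443 141.4078]
```

View pics/w1.png

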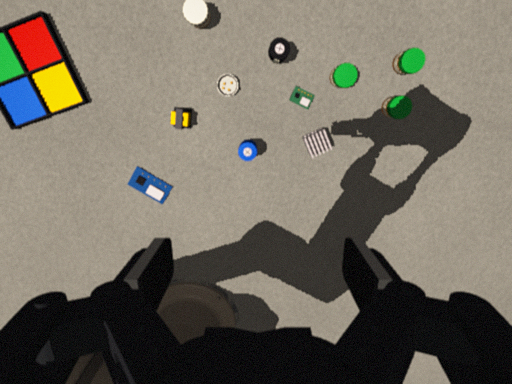

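The wrist view agrees with the top-view coordinates: capacitor (248,151), jar (345,75), transformer (181,118) and heat sink (319,143) are all within 3 px of where they project. I'll refine each one close up with depth, starting with the capacitor.

```bash
cat >> h.py <<'E'
H=dict(cap=.046,jar=.038,tr=.032,hs=.030)
def top(near,h,tag,rad=.035,dz=.006):
    """centre/size/yaw of the flat top at height h near a point, from wrist depth"""
    c=cam("wrist"); p,d=optics.get_image("wrist"); cv2.imwrite(f"pics/{tag}.png",p[:,:,::-1])
    v,u=np.nonzero(d>0); Z=d[v,u][:,None]
    X=(np.c_[u,v,np.ones(len(u))]@np.linalg.inv(c[0]).T*Z)@c[1].T+c[2]
    X=X[(np.hypot(*(X[:,:2]-near[:2]).T)<rad)&(abs(X[:,2]-h)<dz)]
    q=cv2.minAreaRect(X[:,:2].astype(np.float32)*1000)
    b=cv2.boxPoints(q); e=b[1]-b[0] if np.linalg.norm(b[1]-b[0])>np.linalg.norm(b[2]-b[1]) else b[2]-b[1]
    yaw=np.arctan2(e[1],e[0])
    print(tag,len(X),"c",np.round(q[0],1),"size",np.round(q[1],1),"long-axis yaw",round(np.degrees(yaw),1),"z",np.round(np.percentile(X[:,2],[5,50,95]),4))
    return np.array(q[0])/1000,yaw
def down(xy,z,a,f="reach"):
    """joint move, tool down at yaw a or a+pi, whichever turns the wrist least"""
    j=np.array(r.read_state()["joint_positions"]); best=None
    for k in (-1,0,1):
        s=r.solve_ik([*xy,z],quat(a+k*np.pi))
        if s is not None and (best is None or abs(np.array(s)-j).max()<best[0]): best=(abs(np.array(s)-j).max(),a+k*np.pi)
    r.reach([*xy,z],quat(best[1])); return best[1]
E
python3 - <<'E'
from h import *
down([.41,-.146],.2,0); command_gripper(.065,30)
top([.4117,-.1476],.046,"cap1")
r.reach([.4679,-.0233,.2],quat(0)); top([.4679,-.0233],.032,"tr1",dz=.003)
r.reach([.4258,-.2739,.2],quat(0)); top([.4258,-.2739],.030,"hs1")
print(r.read_state()["time_s"])
a=[cv2.imread(f"pics/{n}1.png")[60:360:,60:450] for n in("tr","hs")]; cv2.imwrite("pics/both.png",np.hstack(a))
E
```

```text
cap1 963 c [ 410.5 -140.2] size [34.5 34. ] long-axis yaw 13.8 z [0.0433 0.0447 0.046 ]
tr1 421 c [467.6 -18.6] size [19.5 37.5] long-axis yaw -0.7 z [0.0303 0.0316 0.0328]
hs1 806 c [ 422.4 -270.6] size [40.3 39.9] long-axis yaw 25.0 z [0.0257 0.0294 0.0306]
4.8333
```

View pics/both.png

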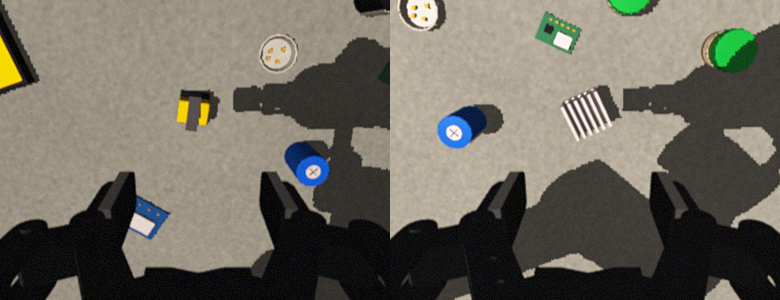

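The close view shows the transformer's grey bar running along world x (crop (191,113)), so I'll grip it across y. The heat sink, at crop (587,115), has its fins at about 25° yaw. The sizes match (cap 34.5 mm, sink 40 × 40 mm, tops within 2 mm of nominal), so I'll pick the capacitor.

```bash
cat >> h.py <<'E'
BAY=dict(cap=(.499,.2746),jar=(.5709,.2986),tr=(.5227,.2034),hs=(.5951,.2261))
TCP=dict(cap=.034,jar=.036,tr=.032,hs=.032)
W=dict(cap=.035,jar=.040,tr=.032,hs=.040)
def pick(n,near,a,force=35):
    a=down(near,.2,a); command_gripper(.065,force); c,yaw=top(np.array(near),H[n],n+"_pick",dz=.003 if n=="tr" else .006)
    assert np.hypot(*(c-near))<.012
    r.move_straight([*c,.10],quat(a),speed=.25)
    hit=r.move_straight([*c,TCP[n]],speed=.12,max_force=15)
    command_gripper(max(W[n]-.01,0),force); s=r.read_state()
    print("hit",hit,"tcp",np.round(s["eef_pos"],4),"width",s["grip_width"],"force",s["grip_force"])
    assert abs(s["grip_width"]-W[n])<.006, "bad grip"
    r.move_straight([*c,.16],speed=.2); s=r.read_state(); print("lifted",s["grip_width"],s["grip_force"],"t",s["time_s"])
def place(n,a=np.radians(18)):
    b=BAY[n]; down(b,.16,a)
    s=r.read_state(); print("over",np.round(s["eef_pos"],4),s["grip_width"])
    r.move_straight([*b,TCP[n]+.02],speed=.2)
    hit=r.move_straight([*b,TCP[n]+.005],speed=.05,max_force=6); s=r.read_state()
    print("hit",hit,"z",s["eef_pos"][2]-TCP[n])
    command_gripper(W[n]+.018); r.move_straight([*b,.16],speed=.2); print("t",r.read_state()["time_s"])
E
python3 - <<'E'
from h import *
pick("cap",[.4105,-.1402],0); place("cap")
c=cam("top"); print(plane(c,[(353,176.5)],.038)[0])
cv2.imwrite("pics/t2.png",cv2.resize(optics.get_image("top")[0][130:240,90:290],None,fx=3.5,fy=3.5)[:,:,::-1])
E
```

```text
cap_pick 959 c [ 410.8 -140.1] size [33.3 33.8] long-axis yaw -0.4 z [0.0434 0.0447 0.0459]
hit False tcp [ 0.4112 -0.1404  0.0349] width 0.03406468852286201 force 34.3497759103775
lifted 0.034377189068383364 34.842939376831055 t 8.1083
over [0.4993 0.2735 0.1598] 0.034631830941462056
hit True z 0.006443042686589025
t 11.7667
[ 0.54208454 -0.31048746  0.038     ]
```

View pics/t2.png

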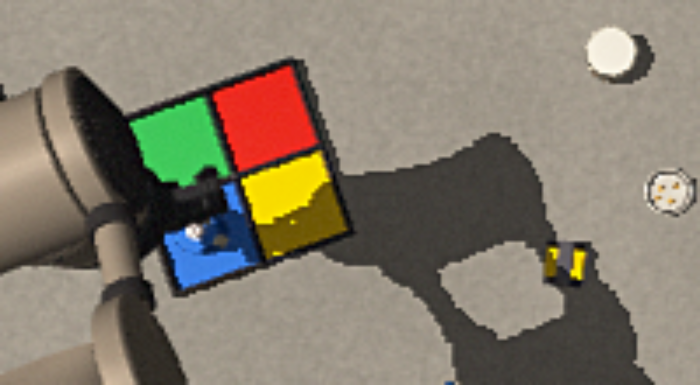

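The capacitor touched down at the expected height, and its silver top disc shows in the blue bay at crop (195,232). Next are the jar and the transformer.

Run:
```python
from h import *
pick("jar",[.542,-.3105],0); place("jar")
pick("tr",[.4676,-.0186],0)
```

```text
jar_pick 1236 c [ 540.5 -309.1] size [39.8 40.5] long-axis yaw -75.9 z [0.036  0.0375 0.0387]
hit False tcp [ 0.5411 -0.3095  0.0374] width 0.038402904021608376 force 34.88086223602295
lifted 0.03902804637333134 35.23273944854736 t 16.6
over [0.5715 0.2975 0.16  ] 0.03910462987724999
hit True z 0.006569525435725802
t 20.8417
tr_pick 424 c [468.7 -14.7] size [24.6 37. ] long-axis yaw -21.4 z [0.0303 0.0316 0.0327]
hit False tcp [ 0.4693 -0.0149  0.033 ] width 0.031680665316462596 force 34.1007367009297
lifted 0.031644585801923544 34.26806960022077 t 24.85
```

Run:
```python
from h import *
place("tr")
pick("hs",[.4224,-.2706],np.radians(25)); place("hs")
down([.43,-.16],.3,0)
ims=[optics.get_image(n)[0] for n in ("top","scene")]
cv2.imwrite("pics/end.png",np.hstack([cv2.resize(i,(400,400),interpolation=cv2.INTER_CUBIC) for i in (ims[0][140:220,115:195],ims[1][115:195,313:403])])[:,:,::-1])
c=cam("top")
for uv,z in [((314,164),.046),((265,145),.038)]: pass
d=[np.abs(ims[i].astype(int)-np.load(f"{n}0.npz")["p"]).max() for i,n in enumerate(("top","scene"))]
cv2.imwrite("pics/end_top.png",ims[0][:,:,::-1])
```

```text
over [0.5223 0.2024 0.1592] 0.03157582523568065
hit True z 0.006469031458311528
t 27.85
hs_pick 739 c [ 422.5 -270.3] size [40.  39.8] long-axis yaw 24.2 z [0.0264 0.0295 0.0308]
hit False tcp [ 0.4231 -0.2709  0.0331] width 0.039440829507669556 force 35.912407636642456
lifted 0.03940505557273399 35.296454429626465 t 32.3667
over [0.5954 0.2249 0.1599] 0.039131950981910676
hit True z 0.0067675391897150175
t 36.375
```

View pics/end.png

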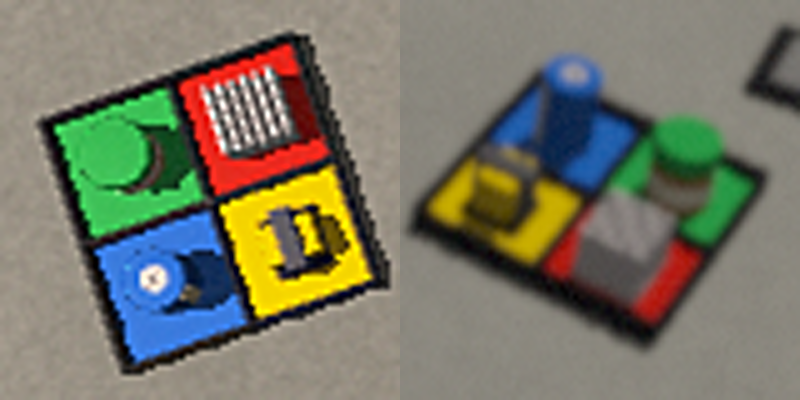

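View pics/end_top.png

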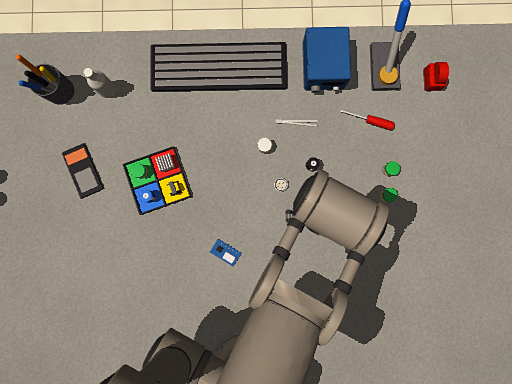

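All four parts stand upright in their own bays, and the look-alikes have not moved: black capacitor (314,164), white jar (265,145), other green jars (393,169) and (390,195). I'll check the seated heights and flatness with the wrist depth camera, then hand in.

Run:
```python
from h import *
down([.50,.25],.28,np.radians(18))
ok=[]
for n in H:
    c,_=top(np.array(BAY[n]),H[n]+.006,n+"_end",rad=.03,dz=.003 if n=="tr" else .006); ok.append(np.hypot(*(c-BAY[n]))<.01)
print(ok)
cv2.imwrite("pics/endw.png",cv2.imread("pics/hs_end.png"))
print(r.read_state()["time_s"])
```

```text
cap_end 640 c [499.4 276.1] size [34.2 33.8] long-axis yaw 60.0 z [0.0492 0.0507 0.052 ]
jar_end 989 c [571.  300.8] size [39.7 39.6] long-axis yaw 17.6 z [0.042  0.0435 0.0448]
tr_end 296 c [521.9 203.6] size [36.7 27.7] long-axis yaw 30.6 z [0.0356 0.0376 0.0388]
hs_end 664 c [594.6 227.5] size [39.5 40.3] long-axis yaw -72.0 z [0.0314 0.0355 0.0369]
[np.True_, np.True_, np.True_, np.True_]
39.8417
```

View pics/endw.png

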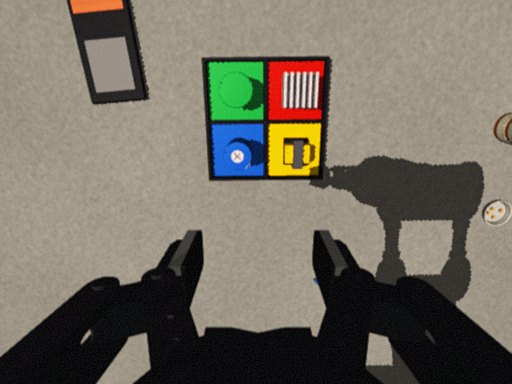

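The wrist view shows all four parts upright and centred in their bays: jar (236,90), sink (300,90), capacitor (237,155) and transformer (297,152). Their top heights match flat seating.

```bash
python3 -c "
from h import *
r.finish_job()"
```

```text
the job is handed in; nothing more can be done
```

The job is handed in: all four parts stand upright and flat in their matching bays, placed in the order listed, the look-alikes were left where they stood, and it took about 40 s of the 93 s allowed.

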